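# Sweep the stray clothes pegs into the peg tray

### The arm

A 6-joint arm with a two-finger parallel gripper is mounted at the origin on the work surface. World frame = base frame: x ahead of the robot, y to its left, z up, the work surface at z = 0. Lengths are in mm, angles in rad, forces in N, time in s.
With the tool pointing down it reaches from about 275 to 825 mm from the base axis. Payload 5.2 kg.
Tool frame: the origin (TCP) lies midway between the tips of the shut fingers; the grasp point (between the pads) lies 19 mm behind it (r.grip_depth is the distance from the TCP to the grasp point, in mm); z points along the fingers, y is the line along which they close (so a half turn about z gives the same grasp; the last joint's range is limited). The gripper opens to 93 mm and grips with 3 to 60 N. Pads are 15 mm wide; open, the fingers measure 128 mm over their backs; the gripper's body (75 mm by 188 mm) begins 65 mm behind the grasp point.
Start: joints at [0.941, 0.259, 1.535, -0, 1.348, -0.203], TCP at [227.657, 500.677, 218.653] pointing down, gripper open.
Joint ranges: [-3.14, 3.14], [-0.91, 2.08], [0.19, 2.58], [-1.22, 4.36], [0.22, 2.71], [-3.12, 3.12]. Speed limits (rad/s): [2.57, 2.57, 3.14, 3.14, 3.14, 3.14].

### API

Orientations are given as a unit quaternion [w, x, y, z].
In Python, from plant import sensors, camera, finish_job, r gives the robot as it stands. The module is installed in compiled form; this text tells all that it offers.
- The arm moves only by the shell command python3 -m pendant 'ROWS' [FORCE]. ROWS is a JSON object of lists of equal length, an entry for each row: "offset": the shift along the tool's x, y, z in mm, a list of three; "yaw": the turn about the tool's z in degrees; "gripper": the opening, from 0 (shut) to 1 (fully open). In form: {"offset": [[tx, ty, tz], ...], "yaw": [yaw, ...], "gripper": [gripper, ...]}. A call has 1 to 12 rows; each row shifts and turns the commanded pose from where the row before left it, along the tool's axes as they then stand; what a row does not reach is not made up. A row lasts 1/10 s, in which the tool goes at most 50 mm and 8.59 degrees, less where a joint would pass 70% of its speed; a pose out of reach is approached as far as the arm can. A call with a gripper value outside its range is refused whole. The fingers move at their own pace and stop on an object; FORCE is the grip in N (left out, the last holds). Time passes only in rows, so rows that do not move let the fingers close. It gives the time, the measured TCP pose, the force, the opening and the grip force at its end, in the units of the state.
- sensors.read_state(): the state, without advancing time (a new reading comes with each control period).
- camera(name): name is "side" or "top"; returns a dict with "image" (384x512x3 uint8, red, green, blue), "intrinsics" (3x3 intrinsics, pixels), "distortion" ([k1, k2, p1, p2, k3] as OpenCV has them; the pictures are not rectified), "R" (3x3) and "t" (3): a world point X has camera coordinates R X + t. Camera axes: x right, y down, z forward; pixel columns grow to the right and rows downward; lengths in mm; the calibration is good to about 2 mm. A picture is of the moment at which its call begins. There is no depth.
- finish_job(): hands the job in; it is judged then, once.
The state is a dict: "clock": time; "q": joint angles; "joint_vel": joint speeds; "effort": joint torques, N m; "ee_pos": TCP position; "tcp_rot": TCP orientation; "force": force on the tool from outside, world axes, zero at the start; "moment": the same for the moment, N m; "gripper_width": finger opening in mm; "gripper_force": force on a finger pad.
Only numpy, scipy, OpenCV 4.12 (cv2) and the standard library are available. Lean on these libraries where they do the work, as an engineer would, in place of code of your own. Each camera call takes 0.05 s, during which the arm holds its last target. There are 200 camera calls.

### The job

Sweep the three clothes pegs (blue, red and green) along the laundry counter with the fingers, through the open side of the white peg tray, until all three lie wholly inside it. Only push them: do not lift a peg off the counter. Leave everything else on the counter standing or lying where it is.

Things in the scene. Friction and masses are not known exactly. Their poses are not given: they have to be found in the camera images.
- peg_blue: blue plastic clothes peg, loose, lying flat on the counter: 72 mm long (its x axis), 16 mm wide (y), 12 mm high, solid, about 16 g; it slides when pushed. Origin at the centre of its underside
- peg_blue_mid (a point): middle of the blue peg, 6 mm above its underside
- peg_blue_a (a point): the +x end of the blue peg, 36 mm from its middle
- peg_blue_b (a point): the -x end of the blue peg, 36 mm from its middle
- peg_red: red plastic clothes peg, loose, lying flat on the counter: 72 mm long (its x axis), 16 mm wide (y), 12 mm high, solid, about 16 g; it slides when pushed. Origin at the centre of its underside
- peg_red_mid (a point): middle of the red peg, 6 mm above its underside
- peg_red_a (a point): the +x end of the red peg, 36 mm from its middle
- peg_red_b (a point): the -x end of the red peg, 36 mm from its middle
- peg_green: green plastic clothes peg, loose, lying flat on the counter: 72 mm long (its x axis), 16 mm wide (y), 12 mm high, solid, about 16 g; it slides when pushed. Origin at the centre of its underside
- peg_green_mid (a point): middle of the green peg, 6 mm above its underside
- peg_green_a (a point): the +x end of the green peg, 36 mm from its middle
- peg_green_b (a point): the -x end of the green peg, 36 mm from its middle
- tray: white peg tray, grey floor, fixed to the counter: a U of three walls 30 mm high, 8 mm thick, the fourth side open. Inside 220 mm wide (its x axis, -110 to +110 mm), 120 mm deep (y axis). Floor level with the counter, no step. Origin on the counter at the middle of the open side; +y points in: y = 0 is the open side, y = 120 mm the back wall
- stick: yellow stain-remover stick standing upright among the pegs, 32 mm in diameter, 60 mm high, 90 g, loose; to be left alone. Origin at the centre of its underside
- padlock: brass padlock lying flat, body 42 mm (x) by 45 mm (y) by 18 mm high, steel shackle reaching 54 mm from the origin along +y, loose; to be left alone. Origin at the centre of its underside
- tokens: blue cup with brass tokens, standing upright, 72 mm across the rim, 65 mm high, loose; to be left alone. Origin at the centre of its underside
- detergent: orange detergent jar with a white lid standing upright, 70 mm in diameter, 75 mm high, loose; to be left alone. Origin at the centre of its underside
- sheetbox: cardboard box of dryer sheets, 70 mm (x) by 130 mm (y) by 60 mm high, loose; to be left alone. Origin at the centre of its underside
- brush: hand brush lying flat, its handle along its -x axis, about 200 mm long, loose; to be left alone. Origin midway along it, at counter height
There are look-alikes about, which are no part of the job. Of the things that look like the peg_red, take the one that is farthest to the robot's left at the start.

How it is judged (in metres and radians):
At the end, for the whole second after the job is handed in: Both ends of each of the three pegs are between the tray's three walls and past its open side (3 mm may stick out), the pegs lie low (ends under 22 mm) and at rest (y of peg_blue_a in the frame of tray between -0.003 and 0.125 m and x of peg_blue_a in the frame of tray between -0.115 and 0.115 m and height (world z) of each of peg_blue_a, peg_blue_b, peg_red_a, peg_red_b, peg_green_a, peg_green_b below 0.022 m and y of peg_blue_b in the frame of tray between -0.003 and 0.125 m and x of peg_blue_b in the frame of tray between -0.115 and 0.115 m and linear speed of each of peg_blue, peg_red, peg_green below 0.01 m/s and y of peg_red_a in the frame of tray between -0.003 and 0.125 m and x of peg_red_a in the frame of tray between -0.115 and 0.115 m and y of peg_red_b in the frame of tray between -0.003 and 0.125 m and x of peg_red_b in the frame of tray between -0.115 and 0.115 m and y of peg_green_a in the frame of tray between -0.003 and 0.125 m and x of peg_green_a in the frame of tray between -0.115 and 0.115 m and y of peg_green_b in the frame of tray between -0.003 and 0.125 m and x of peg_green_b in the frame of tray between -0.115 and 0.115 m); the robot touches nothing.
It fails at once if a peg is lifted off the counter (its middle rises above 22 mm; it lies at 6 mm) (height (world z) of any of peg_blue_mid, peg_red_mid, peg_green_mid above 0.022 m).
It fails at once if the stick, padlock, token cup, detergent jar, cardboard box or brush is shifted by more than 20 mm, or one of the upright things is tipped ((distance of stick from where it was at the start of the episode above 0.02 m or angle between stick's own z axis and vertical above 0.35 rad) or distance of any of padlock, brush from where it was at the start of the episode above 0.02 m or (distance of tokens from where it was at the start of the episode above 0.02 m or angle between tokens's own z axis and vertical above 0.35 rad) or (distance of detergent from where it was at the start of the episode above 0.02 m or angle between detergent's own z axis and vertical above 0.35 rad) or (distance of sheetbox from where it was at the start of the episode above 0.02 m or angle between sheetbox's own z axis and vertical above 0.35 rad)).
It also fails if it takes over 67 s, if anything falls off the work surface, if the arm or the gripper's body presses on something with over 40 N, if the wrist force passes 120 N, or if a joint passes its speed limit or range.

## Working session

There is one attempt and no reset: what is moved stays moved. The work goes in short steps, Python scripts to look and compute and a shell command to move; the robot and the scene stay as the last step left them, time stands still between calls to the robot, and variables do not carry over. Pictures are saved under pics/ and viewed, at most 10 in all, crops included, and the job is handed in when it is done.

```bash
mkdir -p pics
cat > h.py <<'E'
import numpy as np, cv2
from plant import sensors, camera, finish_job, r
def snap(name,fn,crop=None,k=1):
    c=camera(name); im=c["image"][:,:,::-1].copy()
    if crop: a,b,d,e=crop; im=im[b:e,a:d]
    if k!=1: im=cv2.resize(im,None,fx=k,fy=k,interpolation=cv2.INTER_CUBIC)
    cv2.imwrite("pics/"+fn,im); return c
def w(c,px,z=0):
    px=np.array(px,float).reshape(-1,1,2)
    n=cv2.undistortPoints(px,np.array(c["intrinsics"]),np.array(c["distortion"])).reshape(-1,2)
    R=np.array(c["R"]);t=np.array(c["t"]); C=-R.T@t
    d=np.c_[n,np.ones(len(n))]@R
    return C+d*((z-C[2])/d[:,2])[:,None]
E
python3 - <<'E'
from h import *
import pickle
c=snap("top","top0.png",k=1.5625); pickle.dump(c,open("top0.pkl","wb"))
c=snap("side","side0.png",k=1.5625); pickle.dump(c,open("side0.pkl","wb"))
print(sensors.read_state())
E
```

```text
{'clock': 0.1, 'q': array([ 9.41190221e-01,  2.59258305e-01,  1.53595928e+00, -4.38536593e-07,
        1.34799863e+00, -2.02804842e-01]), 'joint_vel': array([-0.00060779, -0.00163645, -0.00329439, -0.00063084,  0.00021597,
        0.00076069]), 'effort': array([ 1.59379051e-03, -4.38209689e+01, -2.84642977e+01,  7.20301084e-02,
        3.61685653e-02, -4.85850865e-05]), 'ee_pos': array([227.36775844, 500.26965161, 217.91296269]), 'tcp_rot': array([-3.28001830e-04,  2.11784494e-01,  9.77316054e-01, -7.42565806e-04]), 'force': array([0.23435362, 0.4820392 , 0.12827197]), 'moment': array([ 0.05237808, -0.00270605, -0.00859541]), 'gripper_force': 0.0, 'gripper_width': 93.03974417350376}
```

View pics/top0.png

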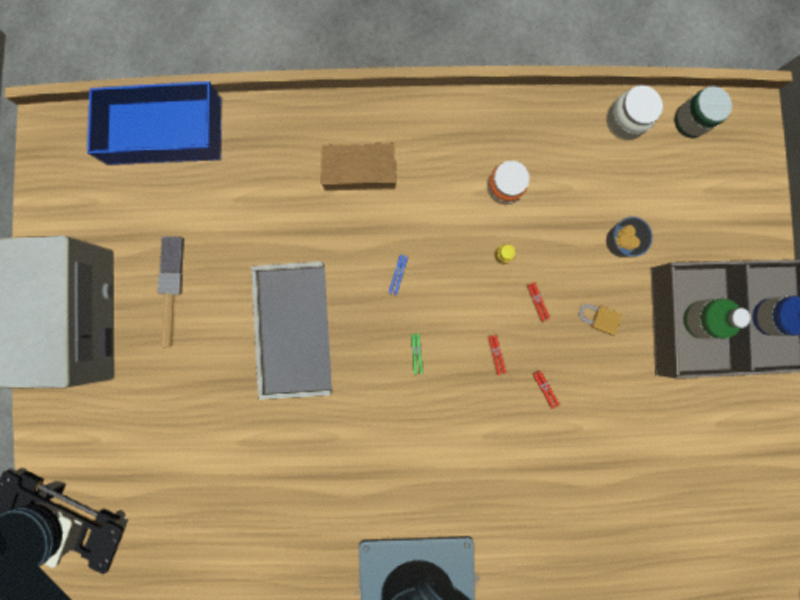

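View pics/side0.png

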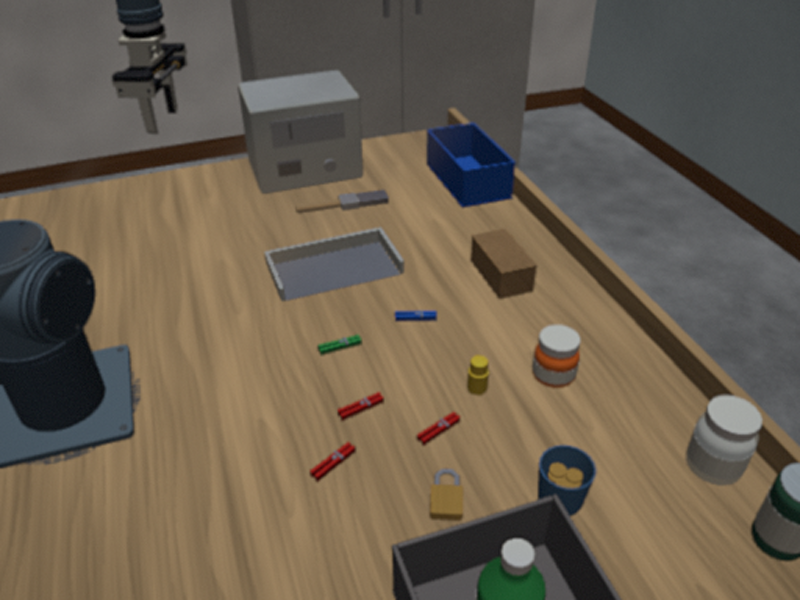

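The top view has world x up and y left. The tray's open side faces right, at column 328. Blue is at (399,275), green at (417,354), and the left-most red at (497,355). The other two reds, at (538,301) and (545,389), are decoys. The stick is at (506,254), clear of the corridor to the tray.

```bash
cat >> h.py <<'E'
def pegs(c):
    hsv=cv2.cvtColor(c["image"],cv2.COLOR_RGB2HSV); out=[]
    for n,lo,hi in (("blue",(108,120,90),(125,255,255)),("green",(50,120,60),(75,255,255)),("red",(0,200,90),(4,255,255)),("red2",(174,200,90),(180,255,255))):
        m=cv2.inRange(hsv,lo,hi); m=cv2.morphologyEx(m,cv2.MORPH_CLOSE,np.ones((5,5)))
        k,l,s,_=cv2.connectedComponentsWithStats(m)
        for i in range(1,k):
            if not 40<s[i,4]<500: continue
            ys,xs=np.nonzero(l==i); P=w(c,np.c_[xs,ys],12)[:,:2]
            (cx,cy),(a,b),an=cv2.minAreaRect(P.astype(np.float32))
            bx=cv2.boxPoints(((cx,cy),(a,b),an)); e=[(bx[i]+bx[(i+1)%4])/2 for i in range(4)]
            j=0 if np.linalg.norm(e[0]-e[2])>np.linalg.norm(e[1]-e[3]) else 1
            if max(a,b)<120: print(n,s[i,4],"c",np.round([cx,cy]),"size",np.round([a,b]),"ends",np.round(e[j]),np.round(e[j+2]))
E
python3 - <<'E'
from h import *
import pickle
c=pickle.load(open("top0.pkl","rb"))
pegs(c)
k=1.5625
f=lambda n,p,z:print(n,np.round(w(c,np.array(p)/k,z)[:,:2]).tolist())
f("tray walls top: open-top-outer/inner, open-bot inner/outer, back-bot outer, back-top outer",[[324,263],[324,269],[331,391],[331,397],[259,399],[252,266]],30)
f("back inner floor",[[262,272],[267,390]],0)
f("stick",[[506,251]],60)
f("padlock",[[606,321],[580,312]],10)
f("box",[[321,145],[397,185],[322,185]],60)
f("deterg",[[512,178]],75)
f("base",[[416,595]],0)
s=sensors.read_state();from scipy.spatial.transform import Rotation as R
print(R.from_quat(s["tcp_rot"][[1,2,3,0]]).as_matrix().round(2))
E
```

```text
blue 100 c [580.  19.] size [13. 66.] ends [611.   9.] [549.  30.]
blue 262 c [ 484. -722.] size [40. 69.] ends [ 519. -724.] [ 450. -720.]
green 339 c [ 483. -580.] size [66. 67.] ends [ 516. -581.] [ 449. -579.]
tray walls top: open-top-outer/inner, open-bot inner/outer, back-bot outer, back-top outer [[602.0, 149.0], [591.0, 149.0], [377.0, 142.0], [366.0, 142.0], [366.0, 269.0], [600.0, 277.0]]
back inner floor [[592.0, 265.0], [379.0, 260.0]]
stick [[611.0, -169.0]]
padlock [[485.0, -357.0], [503.0, -309.0]]
box [[807.0, 148.0], [732.0, 17.0], [735.0, 147.0]]
deterg [[737.0, -182.0]]
base [[-1.0, 2.0]]
[[-0.91  0.41 -0.  ]
 [ 0.41  0.91 -0.  ]
 [ 0.   -0.   -1.  ]]
```

```bash
python3 - <<'E'
from h import *
import pickle
c=pickle.load(open("top0.pkl","rb"))
im=c["image"][140:275,220:380,::-1]
cv2.imwrite("pics/crop0.png",cv2.resize(im,None,fx=4.8,fy=4.4444,interpolation=cv2.INTER_CUBIC) if 0 else cv2.resize(im,None,fx=4,fy=4,interpolation=cv2.INTER_CUBIC))
E
python3 -m pendant '{"offset":[[0,0,0],[0,0,0],[0,0,0],[0,0,0],[0,0,0],[0,0,0],[0,0,0],[0,0,0]],"yaw":[8.2,8.2,8.2,8.2,8.2,8.2,8.2,8.2],"gripper":[0.43,0.43,0.43,0.43,0.43,0.43,0.43,0.43]}' 10
```

```text
clock: 0.9
ee_pos: [227.5, 500.4, 218.2]
tcp_rot: [0.0, 0.71, 0.705, -0.001]
force: [-0.3, -0.5, 0.0]
gripper_width: 40.3
gripper_force: 0.0
```

View pics/crop0.png

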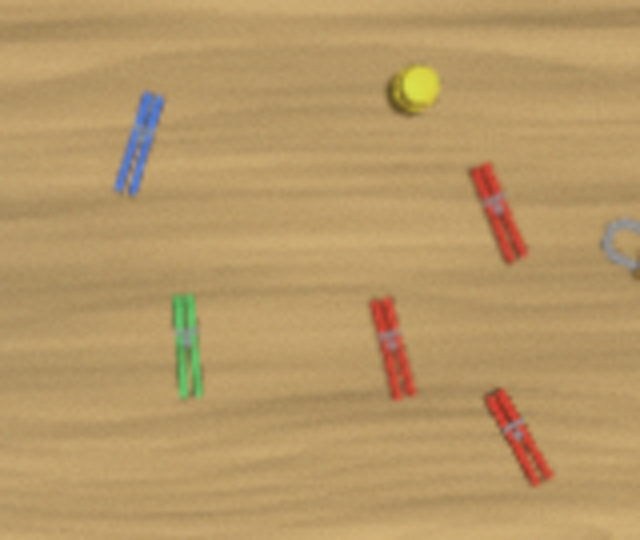

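The 4x crop has its origin at (220,140). Peg ends in crop pixels:
- **Green:** (183,296) and (191,397).
- **Left-most red:** (382,300) and (404,397).
- **Blue:** (152,95) and (127,192).

Run:
```python
from h import *
import pickle
c=pickle.load(open("top0.pkl","rb"))
for n,p in dict(green=[[183,296],[191,397]],red=[[382,300],[404,397]],blue=[[152,95],[127,192]],red2=[[482,166],[515,261]],red3=[[496,392],[541,484]],stick=[[415,100]]).items():
    P=w(c,(np.array(p)+.5)/4-.5+[220,140],10)[:,:2]; d=P[0]-P[-1]
    print(n,P.round().tolist(),P.mean(0).round(),"len",np.linalg.norm(d).round(),"ang",np.degrees(np.arctan2(d[1],d[0])).round())
```

```text
green [[473.0, -8.0], [402.0, -12.0]] [438. -10.] len 70.0 ang 3.0
red [[466.0, -147.0], [397.0, -161.0]] [ 432. -154.] len 70.0 ang 11.0
blue [[614.0, 10.0], [546.0, 29.0]] [580.  19.] len 70.0 ang -16.0
red2 [[558.0, -222.0], [490.0, -243.0]] [ 524. -232.] len 71.0 ang 17.0
red3 [[399.0, -226.0], [333.0, -256.0]] [ 366. -241.] len 72.0 ang 25.0
stick [[606.0, -176.0]] [ 606. -176.] len 0.0 ang 0.0
```

```bash
python3 -m pendant '{"offset":[[-50,20,0],[-50,20,0],[-50,20,0],[-50,20,0],[-50,20,0],[-50,20,0],[-50,20,0],[-50,20,0],[-50,20,0],[-50,20,0],[-45,8,0],[0,0,0]],"yaw":[0,0,0,0,0,0,0,0,0,0,0,0],"gripper":[0.43,0.43,0.43,0.43,0.43,0.43,0.43,0.43,0.43,0.43,0.43,0.43]}'
```

```text
clock: 2.1
ee_pos: [421.9, -13.9, 218.4]
tcp_rot: [0.001, 0.71, 0.704, -0.001]
force: [0.3, 0.5, -0.4]
gripper_width: 40.0
gripper_force: 0.0
```

```bash
python3 -m pendant '{"offset":[[-26,16,0],[0,0,50],[0,0,50],[0,0,50],[0,0,40],[0,0,13],[0,0,10],[0,0,0]],"yaw":[0,0,0,0,0,0,0,0],"gripper":[0.43,0.43,0.43,0.43,0.43,0.43,0.43,0.43]}'
```

```text
clock: 2.9
ee_pos: [436.1, -34.0, 4.8]
tcp_rot: [-0.001, 0.707, 0.707, -0.0]
force: [-0.1, -0.8, 0.3]
gripper_width: 39.8
gripper_force: 0.0
```

```bash
python3 -m pendant '{"offset":[[5,0,0],[8,0,0],[12,0,0],[14,0,0],[15,0,0],[15,0,0],[15,0,0],[15,0,0],[15,0,0],[15,0,0],[12,0,0],[8,0,0]],"yaw":[0,0,0,0,0,0,0,0,0,0,0,0],"gripper":[0.43,0.43,0.43,0.43,0.43,0.43,0.43,0.43,0.43,0.43,0.43,0.43]}'
python3 - <<'E'
from h import *
snap("top","t1.png",(150,130,350,270),4)
E
```

```text
clock: 4.1
ee_pos: [437.0, 115.7, 6.1]
tcp_rot: [0.0, 0.707, 0.707, 0.0]
force: [-0.1, -0.4, -0.4]
gripper_width: 40.1
gripper_force: 0.1
```

View pics/t1.png

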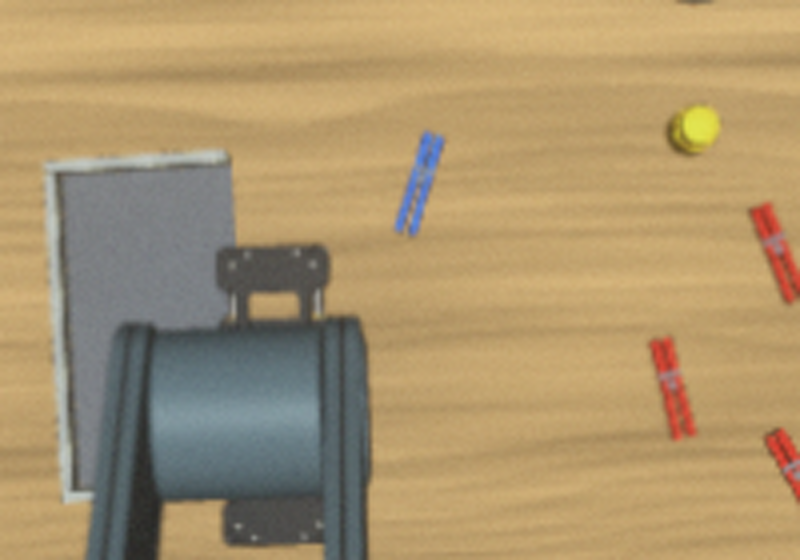

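The arm hides green, which should be under it at the tray mouth. The tray, blue (420,185) and red (672,388) haven't moved. I'll push on, back off, lift and check.

```bash
python3 -m pendant '{"offset":[[8,0,0],[14,0,0],[15,0,0],[15,0,0],[15,0,0],[14,0,0],[10,0,0],[8,0,0],[5,0,0],[3,0,0],[0,0,0]],"yaw":[0,0,0,0,0,0,0,0,0,0,0],"gripper":[0.43,0.43,0.43,0.43,0.43,0.43,0.43,0.43,0.43,0.43,0.43]}'
python3 -m pendant '{"offset":[[-10,0,0],[-10,0,-20],[0,0,-40],[-30,0,-30],[-50,0,0],[-50,0,0],[-50,0,0],[-50,0,0],[-50,0,0],[-50,0,0],[-40,0,0],[0,0,0]],"yaw":[0,0,0,0,0,0,0,0,-2,-3,-3,-3],"gripper":[0.43,0.43,0.43,0.43,0.43,0.43,0.43,0.43,0.43,0.43,0.43,0.43]}'
python3 - <<'E'
from h import *
snap("top","t2.png",(150,130,350,270),4)
E
```

```text
clock: 5.25
ee_pos: [437.1, 221.4, 5.6]
tcp_rot: [-0.0, 0.707, 0.707, -0.0]
force: [0.8, 0.4, 0.2]
gripper_width: 40.0
gripper_force: 0.0
clock: 6.45
ee_pos: [442.2, -174.8, 96.0]
tcp_rot: [0.002, 0.638, 0.77, -0.001]
force: [-1.0, 0.5, -1.0]
gripper_width: 39.8
gripper_force: 0.0
```

View pics/t2.png

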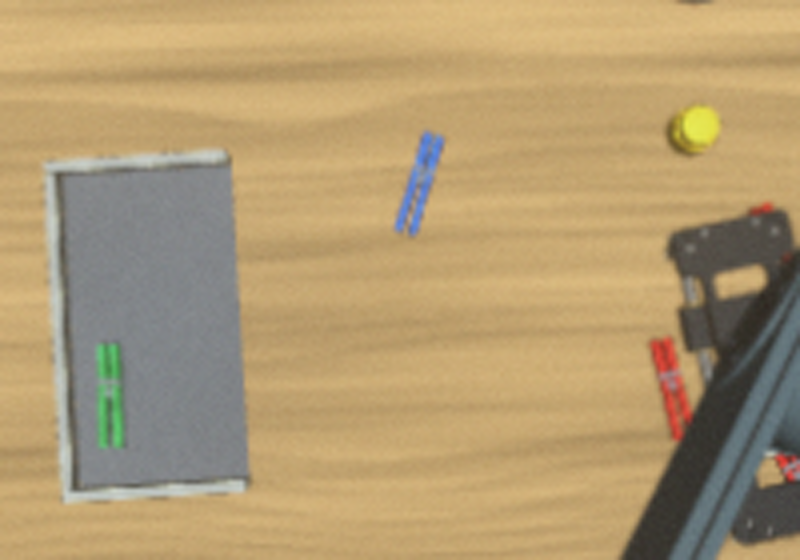

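Green is in the tray at (110,395). The gripper stands behind red at about its 11° angle, so next I lower it and sweep red in.

```bash
python3 -m pendant '{"offset":[[-4,-6,0],[0,0,40],[0,0,30],[0,0,13],[0,0,8],[0,0,0]],"yaw":[0,0,0,0,0,0],"gripper":[0.43,0.43,0.43,0.43,0.43,0.43]}'
python3 -m pendant '{"offset":[[6,0,0],[10,0,0],[12,0,0],[14,0,0],[15,0,0],[15,0,0],[15,0,0],[15,0,0],[15,0,0],[15,0,0],[15,0,0],[15,0,0]],"yaw":[0,0,0,2,2,2,2,2,1,0,0,0],"gripper":[0.43,0.43,0.43,0.43,0.43,0.43,0.43,0.43,0.43,0.43,0.43,0.43]}'
```

```text
clock: 7.1
ee_pos: [435.9, -172.8, 4.0]
tcp_rot: [-0.001, 0.636, 0.771, -0.0]
force: [0.3, 0.5, 0.3]
gripper_width: 40.2
gripper_force: 0.0
clock: 8.3
ee_pos: [422.1, -11.3, 5.2]
tcp_rot: [0.0, 0.707, 0.707, 0.0]
force: [-0.0, -0.3, 1.0]
gripper_width: 40.0
gripper_force: 0.0
```

```bash
python3 -m pendant '{"offset":[[15,0,0],[15,0,0],[15,0,0],[15,0,0],[15,0,0],[15,0,0],[15,0,0],[15,0,0],[15,0,0],[15,0,0]],"yaw":[3,3,1,0,0,0,0,0,0,-2],"gripper":[0.43,0.43,0.43,0.43,0.43,0.43,0.43,0.43,0.43,0.43]}'
python3 -m pendant '{"offset":[[14,0,0],[12,0,0],[10,0,0],[7,0,0],[4,0,0],[0,0,0],[-10,0,0],[-10,0,-20],[0,0,-40],[0,0,-40]],"yaw":[-2,-2,-1,0,0,0,0,0,0,0],"gripper":[0.43,0.43,0.43,0.43,0.43,0.43,0.43,0.43,0.43,0.43]}'
```

```text
clock: 9.3
ee_pos: [437.1, 137.7, 5.2]
tcp_rot: [0.0, 0.737, 0.676, 0.0]
force: [-0.1, -0.2, -0.9]
gripper_width: 39.9
gripper_force: 0.0
clock: 10.3
ee_pos: [438.8, 161.7, 105.0]
tcp_rot: [-0.001, 0.708, 0.706, -0.001]
force: [0.7, -0.6, 0.9]
gripper_width: 40.1
gripper_force: 0.0
```

```bash
python3 -m pendant '{"offset":[[-28,28,0],[-28,28,0],[-28,28,0],[-28,28,0],[-28,28,0],[0,0,0],[0,0,0],[0,0,0]],"yaw":[0,0,0,0,0,8,8,0],"gripper":[1,1,1,1,1,1,1,1]}'
python3 - <<'E'
from h import *
snap("top","t3.png",(150,130,350,270),4)
E
```

```text
clock: 11.1
ee_pos: [579.3, 21.4, 104.2]
tcp_rot: [-0.0, 0.8, 0.6, -0.0]
force: [0.2, 0.2, 0.1]
gripper_width: 92.3
gripper_force: 0.0
```

View pics/t3.png

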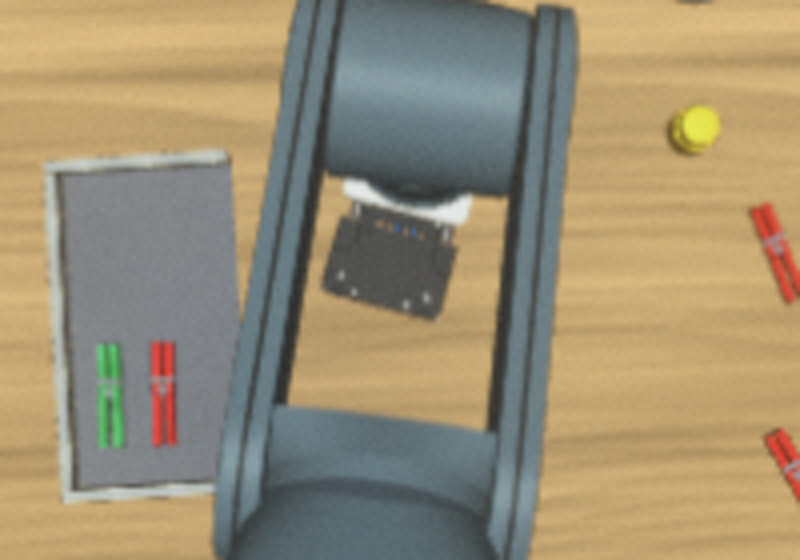

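Green and red are both in, red at (163,393). Blue is unmoved beneath the open gripper, so I lower the fingers past its two ends and slide it lengthwise toward the robot.

```bash
python3 -m pendant '{"offset":[[0,0,40],[0,0,30],[0,0,12],[0,0,9],[0,0,8],[0,0,0]],"yaw":[0,0,0,0,0,0],"gripper":[1,1,1,1,1,1]}'
python3 -m pendant '{"offset":[[0,-4,0],[0,-6,0],[0,-8,0],[0,-10,0],[0,-10,0],[0,-10,0],[0,-8,0],[0,-6,0],[0,-3,0],[0,0,0],[0,4,0]],"yaw":[0,0,0,0,0,0,0,0,0,0,0],"gripper":[1,1,1,1,1,1,1,1,1,1,1]}'
```

```text
clock: 11.75
ee_pos: [579.7, 23.1, 5.5]
tcp_rot: [-0.0, 0.799, 0.602, -0.0]
force: [0.3, -0.1, -0.7]
gripper_width: 92.7
gripper_force: 0.0
clock: 12.85
ee_pos: [521.0, 40.0, 5.7]
tcp_rot: [-0.0, 0.799, 0.601, -0.0]
force: [-0.2, -0.9, 0.2]
gripper_width: 93.0
gripper_force: 0.0
```

```bash
python3 -m pendant '{"offset":[[0,0,-20],[0,0,-40],[-50,0,-30],[-50,0,0],[-50,0,0],[-40,0,0],[0,0,0]],"yaw":[0,0,0,0,0,0,0],"gripper":[1,1,1,0.43,0.43,0.43,0.43]}'
python3 - <<'E'
from h import *
c=snap("top","t4.png",(150,130,350,270),4); pegs(c)
E
```

```text
clock: 13.55
ee_pos: [470.4, -140.8, 91.8]
tcp_rot: [0.001, 0.801, 0.599, -0.0]
force: [-0.1, 0.0, 0.6]
gripper_width: 65.5
gripper_force: 0.0
blue 101 c [527.  33.] size [13. 64.] ends [558.  24.] [497.  42.]
blue 269 c [ 484. -722.] size [40. 69.] ends [ 519. -724.] [ 450. -720.]
green 343 c [ 483. -581.] size [63. 67.] ends [ 516. -582.] [ 449. -580.]
green 88 c [438. 239.] size [11. 64.] ends [470. 238.] [406. 240.]
```

View pics/t4.png

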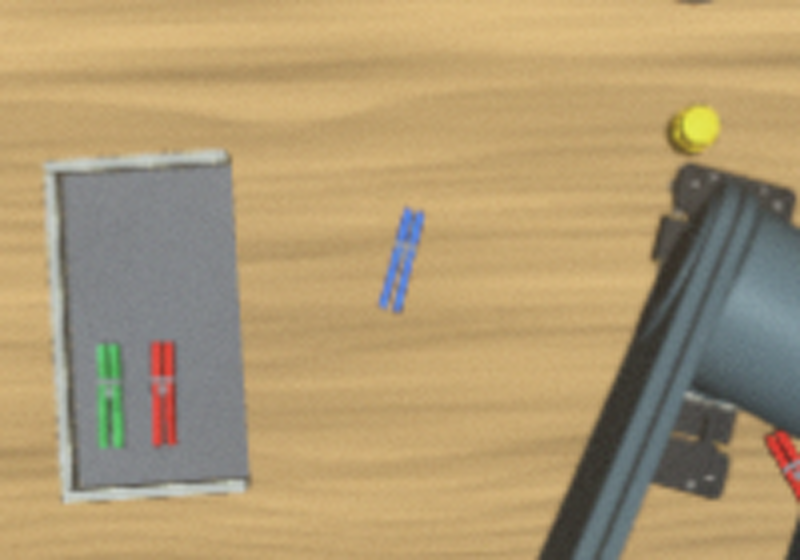

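Blue now lies at (527,33) mm, clear of the line of the tray's far wall. I'll go behind it and sweep it in.

```bash
python3 -m pendant '{"offset":[[40,2,0],[40,3,0],[40,0,0],[32,0,0],[0,0,40],[0,0,25],[0,0,12],[0,0,10],[0,0,0]],"yaw":[0,0,0,0,0,0,0,0,0],"gripper":[0.43,0.43,0.43,0.43,0.43,0.43,0.43,0.43,0.43]}'
python3 -m pendant '{"offset":[[5,0,0],[8,0,0],[10,0,0],[12,0,0],[12,0,0],[14,0,0],[14,0,0],[15,0,0],[15,0,0],[15,0,0],[15,0,0],[10,0,0]],"yaw":[0,0,-1,-3,-3,-3,-3,-3,-2,-2,0,0],"gripper":[0.43,0.43,0.43,0.43,0.43,0.43,0.43,0.43,0.43,0.43,0.43,0.43]}'
```

```text
clock: 14.5
ee_pos: [517.0, 9.3, 3.6]
tcp_rot: [-0.001, 0.799, 0.602, -0.0]
force: [-0.7, -0.6, 0.2]
gripper_width: 40.0
gripper_force: 0.0
clock: 15.7
ee_pos: [531.2, 153.6, 4.3]
tcp_rot: [-0.0, 0.682, 0.731, -0.0]
force: [0.6, -0.2, -0.2]
gripper_width: 40.1
gripper_force: 0.0
```

```bash
python3 -m pendant '{"offset":[[8,0,0],[8,0,0],[6,0,0],[5,0,0],[3,0,0],[0,0,0],[-10,0,0],[-10,0,-20],[0,0,-40],[0,0,-40]],"yaw":[1,1,1,1,0,0,0,0,0,0],"gripper":[0.43,0.43,0.43,0.43,0.43,0.43,0.43,0.43,0.43,0.43]}'
python3 -m pendant '{"offset":[[-50,0,0],[-50,0,0],[-50,0,0],[-50,0,0],[-50,0,0],[-20,0,0],[0,0,0],[0,0,0]],"yaw":[0,0,0,0,0,0,0,0],"gripper":[0.43,0.43,0.43,0.43,0.43,0.43,0.43,0.43]}'
python3 - <<'E'
from h import *
c=snap("top","t5.png",(120,90,420,290),2.66); pegs(c)
E
```

```text
clock: 16.7
ee_pos: [529.5, 160.4, 104.7]
tcp_rot: [-0.001, 0.708, 0.706, -0.001]
force: [0.4, 0.7, 0.8]
gripper_width: 39.8
gripper_force: 0.0
clock: 17.5
ee_pos: [529.4, -108.6, 104.2]
tcp_rot: [-0.0, 0.708, 0.706, 0.0]
force: [0.2, -0.2, 0.6]
gripper_width: 39.9
gripper_force: 0.0
blue 129 c [533. 199.] size [14. 67.] ends [567. 199.] [500. 200.]
blue 269 c [ 484. -722.] size [40. 69.] ends [ 519. -724.] [ 450. -720.]
green 333 c [ 483. -579.] size [68. 65.] ends [ 449. -580.] [ 517. -579.]
green 89 c [438. 239.] size [11. 64.] ends [470. 238.] [406. 240.]
```

View pics/t5.png

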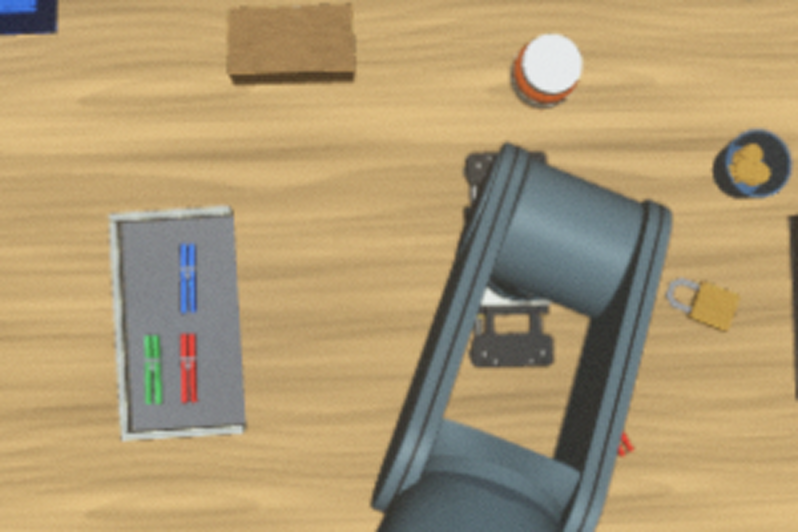

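All three pegs lie well inside the tray: blue at (188,278), green at (153,369) and red at (189,368). The box, jar, cup and padlock are in place. The arm hides the stick here, but it was unmoved in the previous picture and the fingers stayed 100 mm above the counter since. The robot touches nothing, so I hand in.

```bash
python3 -c "
from plant import finish_job
print(finish_job())"
```

```text
the job is handed in; nothing more can be done
None
```

The blue, green and left-most red pegs were swept into the tray and the job was handed in at about 17.6 s; the last picture showed all three well inside, but the hand-in returned no verdict.

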